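# Sort hollow from solid ballast blocks

### The arm

A 6-joint arm with a two-finger parallel gripper is mounted at the origin on the work surface. World frame = base frame: x ahead of the robot, y to its left, z up, the work surface at z = 0. Lengths are in m, angles in rad, forces in N, time in s.
With the tool pointing down it reaches from about 0.35 to 0.975 m from the base axis. Payload 17.4 kg.
Tool frame: the origin (TCP) lies at the very end of the fingers, on their centre line; the grasp point (between the pads) lies 19 mm behind it (grip_point_offset is the distance from the TCP to the grasp point, in m); z points along the fingers, y is the line along which they close (so a half turn about z gives the same grasp; the last joint's range is limited). The gripper opens to 85 mm and grips with 20 to 120 N. Pads are 22 mm wide; open, the fingers measure 114 mm over their backs; the gripper's body (76 mm by 85 mm) begins 54 mm behind the grasp point. The pads swing forward as they close: fully open they stand 13 mm farther back than shut.
Start: joints at [1.24, 0.116, 1.442, -0, 1.584, -0.038], TCP at [0.195, 0.646, 0.231] pointing down, gripper open.
Joint ranges: [-2.83, 2.83], [-0.83, 2.19], [0.07, 2.5], [-1.14, 4.28], [0.01, 3], [-2.97, 2.97]. Speed limits (rad/s): [1.89, 1.89, 2.22, 3.14, 3.14, 3.14].

### API

Orientations are given as a unit quaternion [w, x, y, z].
In Python, from bench import move_ptp, movel, set_joints, command_gripper, dwell, solve_ik, get_obs, capture, IKError, close_job, grip_point_offset gives the robot as it stands. Calls block until the motion is done:
- move_ptp(position, orientation): joint-space move of the TCP to a pose.
- movel(position, vel=0.15, orientation=None, stop_force=None): straight line of the TCP; orientation=None keeps the orientation; vel is the mean speed in m/s. With stop_force (N) it stops when the force on the tool has changed by that much, and returns True; else False.
- set_joints(angles): joint-space move.
- command_gripper(opening, grasp_force=None): finger opening in m; grasp_force is the grip in N (None keeps the last); returns when the fingers have stopped.
- dwell(seconds).
- solve_ik(position, orientation): joint angles nearest the present ones, or None.
- get_obs(): the state.
- capture(name): name is "scene" or "top" or "wrist"; returns a dict with "img" (480x640x3 uint8, blue, green, red), "z_map" (480x640 float32, m along the optical axis (not along the pixel's ray), 0 where there is no reading), "fx", "fy", "cx", "cy" (pixels), "k1" (the pictures are not rectified: a ray, as slopes to the right and down, at radius r is drawn at 1 + k1 r^2 times it, then the intrinsics apply), "position" and "attitude" of the camera in the world; the wrist camera has in their place "mount" (4x4, takes a point from camera to tool coordinates, whose origin is the TCP and whose axes are the flange's). Camera axes: x right, y down, z forward; pixel columns grow to the right and rows downward; lengths in m; the calibration is good to about 2 mm. A picture is of the moment at which its call begins: read the wrist's pose just before it.
A pose or a line that the arm cannot do raises IKError and nothing moves.
- close_job(): hands the job in; it is judged then, once.
The state is a dict: "clock": time; "joint_pos": joint angles; "qvel": joint speeds; "tau": joint torques, N m; "tool_pos": TCP position; "tool_rot": TCP orientation; "force": force on the tool from outside, world axes, zero at the start; "moment": the same for the moment, N m; "grip_width": finger opening in m; "grip_force": force on a finger pad.
Only numpy, scipy, OpenCV 4.12 (cv2) and the standard library are available. Lean on these libraries where they do the work, as an engineer would, in place of code of your own. Each camera call takes 0.05 s, during which the arm holds its last target. There are 200 camera calls.

### The job

Three look-alike hook-on ballast blocks for the class's robot models have been mixed up: some are hollow shells and some are filled solid. Tell them apart by how heavy they are when lifted: stand every hollow one upright in the shallow white tray, and hang every solid one inside the deep yellow tub, its bent lip hooked over any of the tub's walls so that it hangs clear of the floor. Leave the other things on the table where they are.

Things in the scene. Friction and masses are not known exactly. Their poses are not given: they have to be found in the camera images.
- block_k_centre (a point): One of three grey ballast blocks that look alike: either a hollow shell (49 to 71 g) or filled solid (295 to 425 g); only its weight when lifted tells. Upright body 32 (own x) x 36 (own y) x 64 mm tall, with a hook on its +x side. This point: middle of that body, 32 mm above its underside; z up, x towards the hook. Starts upright on the table, hook roughly away from the robot.
- block_p_centre (a point): One of three grey ballast blocks that look alike: either a hollow shell (49 to 71 g) or filled solid (295 to 425 g); only its weight when lifted tells. Upright body 32 (own x) x 36 (own y) x 64 mm tall, with a hook on its +x side. This point: middle of that body, 32 mm above its underside; z up, x towards the hook. Starts upright on the table, hook roughly away from the robot.
- block_t_centre (a point): One of three grey ballast blocks that look alike: either a hollow shell (49 to 71 g) or filled solid (295 to 425 g); only its weight when lifted tells. Upright body 32 (own x) x 36 (own y) x 64 mm tall, with a hook on its +x side. This point: middle of that body, 32 mm above its underside; z up, x towards the hook. Starts upright on the table, hook roughly away from the robot.
- block_k_hook (a point): This block's hook: top middle of its slot, 23 mm from the body's middle in x, 56 mm above the underside. Above it a bridge 8 mm thick, 30 mm wide; beyond it a lip 6 mm thick, with a flared tip ending 29 mm above the underside and 40 mm from the body's middle. The slot between body and lip is 14 mm wide, open below. Axes as the block's.
- block_p_hook (a point): This block's hook: top middle of its slot, 23 mm from the body's middle in x, 56 mm above the underside. Above it a bridge 8 mm thick, 30 mm wide; beyond it a lip 6 mm thick, with a flared tip ending 29 mm above the underside and 40 mm from the body's middle. The slot between body and lip is 14 mm wide, open below. Axes as the block's.
- block_t_hook (a point): This block's hook: top middle of its slot, 23 mm from the body's middle in x, 56 mm above the underside. Above it a bridge 8 mm thick, 30 mm wide; beyond it a lip 6 mm thick, with a flared tip ending 29 mm above the underside and 40 mm from the body's middle. The slot between body and lip is 14 mm wide, open below. Axes as the block's.
- tub: Deep yellow open tub, cannot be moved, left or right of the blocks. Outside 150 (x) x 220 (y) x 100 mm high, walls 5 mm with plain flat rims; small parts to 15 mm high on its floor. Origin: centre of its underside, on the table; z up. A block hanging on a wall, lip outside and body inside, rests its bridge on the rim: its middle is then 76 mm above the table.
- tray: Shallow white open tray that cannot be moved, 140 (x) x 200 (y) x 25 mm high outside, walls and floor 5 mm thick. Origin: centre of its underside; z up. It stands on the other side of the blocks from the tub.
- wheel: Bystander: black tyre with white hub, 56 mm across, 16 mm high, lying flat. Origin: centre of its underside.
- beam: Bystander: black plastic beam 96 x 8 x 8 mm lying along its x. Origin: centre of its underside.
- motor: Bystander: white motor block 55 x 40 x 32 mm high. Origin: centre of its underside.
Mind the look-alikes: they are no part of the job. Leave any blue look-alike of the part that bears block_k_centre alone.

How it is judged:
At the end, for the whole second after the job is handed in: Each block bearing under 2 N on it (hollow) stands in the tray, within 8 degrees of upright; each bearing over 2 N (solid) hangs on a tub wall, lip outside, body inside, its middle 64 to 88 mm up, tilted under 15 degrees. All at rest ((((x of block_k_centre in the frame of tub between -0.062 and 0.062 m and y of block_k_centre in the frame of tub between -0.097 and 0.097 m and z of block_k_centre in the frame of tub between 0.064 and 0.088 m and angle between block_k_centre's own z axis and vertical below 0.26 rad and linear speed of block_k below 0.02 m/s and angular speed of block_k below 0.2 rad/s) and contact force between block_k and tub above 2 N) or ((x of block_k_centre in the frame of tray between -0.06 and 0.06 m and y of block_k_centre in the frame of tray between -0.09 and 0.09 m and z of block_k_centre in the frame of tray between 0.03 and 0.045 m and angle between block_k_centre's own z axis and vertical below 0.15 rad and linear speed of block_k below 0.02 m/s and angular speed of block_k below 0.2 rad/s) and contact force between block_k and tray below 2 N)) and (((x of block_p_centre in the frame of tub between -0.062 and 0.062 m and y of block_p_centre in the frame of tub between -0.097 and 0.097 m and z of block_p_centre in the frame of tub between 0.064 and 0.088 m and angle between block_p_centre's own z axis and vertical below 0.26 rad and linear speed of block_p below 0.02 m/s and angular speed of block_p below 0.2 rad/s) and contact force between block_p and tub above 2 N) or ((x of block_p_centre in the frame of tray between -0.06 and 0.06 m and y of block_p_centre in the frame of tray between -0.09 and 0.09 m and z of block_p_centre in the frame of tray between 0.03 and 0.045 m and angle between block_p_centre's own z axis and vertical below 0.15 rad and linear speed of block_p below 0.02 m/s and angular speed of block_p below 0.2 rad/s) and contact force between block_p and tray below 2 N)) and (((x of block_t_centre in the frame of tub between -0.062 and 0.062 m and y of block_t_centre in the frame of tub between -0.097 and 0.097 m and z of block_t_centre in the frame of tub between 0.064 and 0.088 m and angle between block_t_centre's own z axis and vertical below 0.26 rad and linear speed of block_t below 0.02 m/s and angular speed of block_t below 0.2 rad/s) and contact force between block_t and tub above 2 N) or ((x of block_t_centre in the frame of tray between -0.06 and 0.06 m and y of block_t_centre in the frame of tray between -0.09 and 0.09 m and z of block_t_centre in the frame of tray between 0.03 and 0.045 m and angle between block_t_centre's own z axis and vertical below 0.15 rad and linear speed of block_t below 0.02 m/s and angular speed of block_t below 0.2 rad/s) and contact force between block_t and tray below 2 N))); the robot touches nothing.
It fails at once if the wheel is moved more than 30 mm (distance of wheel from where it was at the start of the episode above 0.03 m).
It fails at once if the beam is moved more than 30 mm (distance of beam from where it was at the start of the episode above 0.03 m).
It fails at once if the motor is moved more than 30 mm (distance of motor from where it was at the start of the episode above 0.03 m).
It also fails if it takes over 70 s, if anything falls off the work surface, if the arm or the gripper's body presses on something with over 40 N, if the wrist force passes 120 N, or if a joint passes its speed limit or range.

## Working session

There is one attempt and no reset: what is moved stays moved. The work goes in short steps, each a Python script; the robot and the scene stay as the last script left them, time stands still between calls to the robot, and variables do not carry over. Pictures are saved under pics/ and viewed, at most 10 in all, crops included, and the job is handed in when it is done.

```bash
mkdir -p pics; ls
python3 - <<'E'
from bench import *
import cv2,numpy as np
o=get_obs();print({k:np.round(v,3) for k,v in o.items()},grip_point_offset)
for n in("scene","top"):
    c=capture(n);cv2.imwrite(f"pics/{n}0.png",c["img"]);np.savez(f"{n}0.npz",**c)
    print({k:v for k,v in c.items() if k not in("img","z_map")})
E
```

```text
pics
{'clock': np.float64(0.0), 'joint_pos': array([ 1.24 ,  0.116,  1.442, -0.   ,  1.584, -0.038]), 'qvel': array([ 0.   , -0.001, -0.001,  0.   , -0.001, -0.   ]), 'tau': array([ 1.0000e-03, -7.3198e+01, -6.3248e+01, -0.0000e+00,  6.0000e-03,
        0.0000e+00]), 'tool_pos': array([0.195, 0.646, 0.231]), 'tool_rot': array([-0.   ,  0.146,  0.989, -0.001]), 'force': array([ 0.37 , -1.036,  0.367]), 'moment': array([ 0.019,  0.037, -0.023]), 'grip_force': np.float64(0.0), 'grip_width': np.float64(0.086)} 0.0187
{'fx': 465.4652835855862, 'fy': 465.4652835855862, 'cx': 327.26304578855525, 'cy': 237.68091767684982, 'k1': -0.0647897847750904, 'position': array([ 1.04001415, -0.20829144,  0.56111135]), 'attitude': array([-0.33984885,  0.76531076,  0.50004516, -0.22080994])}
{'fx': 484.7559532381122, 'fy': 484.7559532381122, 'cx': 319.67722310315906, 'cy': 245.8209701435037, 'k1': -0.0028068937691852576, 'position': array([ 0.35961236, -0.01576012,  1.0399086 ]), 'attitude': array([ 0.06914246, -0.69544878,  0.71254621, -0.06203393])}
```

View pics/top0.png

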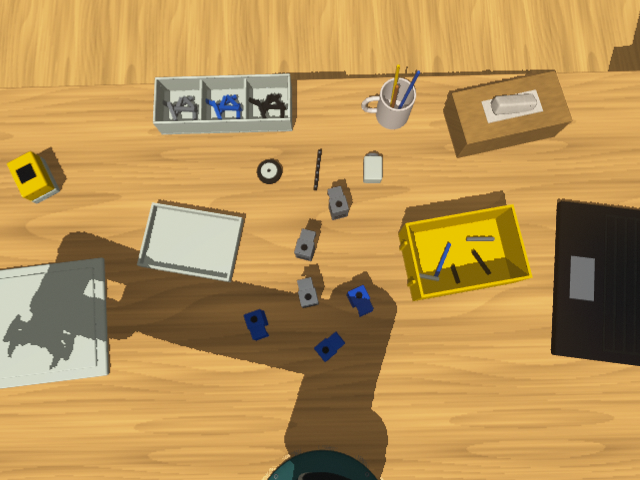

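View pics/scene0.png

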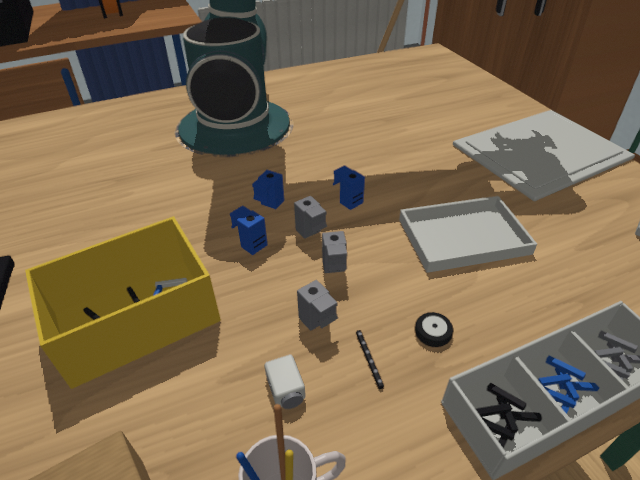

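The top view looks down with +x up the picture and +y to the left. The grey blocks are near (338,202), (305,243) and (307,292), with their hooks pointing up the picture. The tub is at (467,252), the tray at (191,241), and the three blue look-alikes are around (258,323), (360,300) and (329,347). The scene view agrees with this. Next I'll measure from both cameras.

```bash
cat > h.py <<'E'
import numpy as np,cv2
from scipy.spatial.transform import Rotation as R
def rot(q): return R.from_quat(np.r_[q[1:],q[0]])
def cloud(c):
    """world point per pixel (480,640,3), nan where no depth"""
    v,u=np.mgrid[0:480,0:640].astype(float)
    K=np.array([[c["fx"],0,c["cx"]],[0,c["fy"],c["cy"]],[0,0,1.]])
    r=cv2.undistortPoints(np.stack([u,v],-1).reshape(-1,1,2),K,np.array([float(c["k1"]),0,0,0])).reshape(480,640,2)
    z=np.where(c["z_map"]>0,c["z_map"],np.nan)
    p=np.stack([r[...,0]*z,r[...,1]*z,z],-1)
    return p@rot(c["attitude"]).as_matrix().T+c["position"]
E
python3 - <<'E'
from h import *
for n in("top","scene"):
    c=dict(np.load(n+"0.npz"));P=cloud(c);img=c["img"];hsv=cv2.cvtColor(img,cv2.COLOR_BGR2HSV)
    H,S,V=hsv[...,0],hsv[...,1],hsv[...,2]
    z=P[...,2]; ws=(P[...,0]>.25)&(P[...,0]<.85)&(abs(P[...,1])<.5)
    print(n,"table z",np.nanmedian(z[(z<.02)&ws]))
    # grey block tops
    m=ws&(S<70)&(z>.045)&(z<.08)
    k,l,s,_=cv2.connectedComponentsWithStats(m.astype(np.uint8))
    for i in range(1,k):
        if s[i,4]<60: continue
        q=P[l==i];top=q[q[:,2]>np.nanpercentile(q[:,2],90)-.006]
        (cx,cy),(w,h),a=cv2.minAreaRect((top[:,:2]*1000).astype(np.float32))
        print("grey",s[i],"topz",np.median(top[:,2]).round(4),"rect c",round(cx,1),round(cy,1),"wh",round(w,1),round(h,1),"a",round(a,1))
    for nm,m in(("tub",ws&(H>18)&(H<35)&(S>150)&(z>.085)&(z<.115)),("tray",ws&(S<60)&(z>.018)&(z<.032)&(P[...,1]>.1))):
        m=cv2.morphologyEx(m.astype(np.uint8),cv2.MORPH_CLOSE,np.ones((3,3)))
        k,l,s,_=cv2.connectedComponentsWithStats(m)
        i=1+np.argmax(s[1:,4]);q=P[l==i];q=q[~np.isnan(q[:,0])]
        (cx,cy),(w,h),a=cv2.minAreaRect((q[:,:2]*1000).astype(np.float32))
        print(nm,s[i],"z",np.median(q[:,2]).round(4),"rect c",round(cx,1),round(cy,1),"wh",round(w,1),round(h,1),"a",round(a,1))
E
```

```text
top table z -4.880933813167232e-05
grey [379 102  33  19 235] topz 0.0757 rect c 832.5 -175.4 wh 67.2 22.3 a 80.7
grey [153 109 138  17 737] topz 0.0584 rect c 836.0 200.5 wh 297.6 26.3 a 89.7
grey [328 186  21  29 401] topz 0.0635 rect c 642.3 -45.9 wh 54.0 35.2 a 13.5
grey [294 229  22  29 410] topz 0.0633 rect c 552.3 21.2 wh 34.7 54.0 a 74.2
grey [297 277  21  30 436] topz 0.0635 rect c 451.5 20.7 wh 53.2 35.2 a 10.6
tub [ 404  204  128   94 1452] z 0.0987 rect c 522.0 -299.0 wh 150.3 222.6 a 8.9
tray [137 203 105  78 872] z 0.024 rect c 569.9 271.9 wh 201.5 141.2 a 78.8
scene table z -0.0005421576744311096
grey [294 196  32  29 586] topz 0.0631 rect c 451.6 19.9 wh 55.1 37.1 a 13.7
grey [322 231  25  32 655] topz 0.0632 rect c 552.9 20.1 wh 35.3 55.5 a 74.1
grey [297 280  40  41 943] topz 0.0632 rect c 642.6 -47.9 wh 55.1 36.6 a 13.4
grey [ 447  301  188  100 1859] topz 0.0585 rect c 836.8 199.0 wh 26.1 301.9 a 0.0
grey [249 444  30  28 399] topz 0.0759 rect c 827.4 -187.7 wh 4.1 31.9 a 10.4
grey [284 444  23  24 195] topz 0.0758 rect c 838.4 -155.1 wh 25.9 3.5 a 37.1
tub [  26  217  185  137 4172] z 0.0951 rect c 521.6 -300.1 wh 153.7 220.0 a 8.6
tray [ 401  197  136   68 1443] z 0.0231 rect c 568.5 270.6 wh 202.3 144.5 a 78.5
```

```bash
cat > act.py <<'E'
from h import *
from bench import *
UP=.165; GZ=.026          # carry height, grasp TCP height above block underside
TUB=(np.array([.5218,-.2995]),np.radians(8.8)); TRAY=(np.array([.5692,.2712]),np.radians(-11.4))
BL={1:((.6327,-.0492),13.5),2:((.543,.0233),-15.8),3:((.4417,.0182),12.0)}
def quat(th):
    c,s=np.cos(th),np.sin(th)
    q=R.from_matrix(np.array([[-c,-s,0],[-s,c,0],[0,0,-1.]])).as_quat(); return np.r_[q[3],q[:3]]
def wr(F,x,y):
    c,s=np.cos(F[1]),np.sin(F[1]); return F[0]+[c*x-s*y,s*x+c*y]
def fz():
    dwell(.3);a=[]
    for _ in range(10): a.append(get_obs()["force"][2]);dwell(.02)
    return np.mean(a)
def pick(i):
    p,a=BL[i];q=quat(np.radians(a))
    move_ptp([*p,UP],q);command_gripper(.062)
    f0=fz();movel([*p,GZ],.2)
    command_gripper(.0,60);w=get_obs()["grip_width"];movel([*p,UP],.2)
    f=f0-fz();print("block",i,"width",round(w,4),"weight",round(f,2),"t",get_obs()["clock"]);return f
def rel(p):
    command_gripper(.050);movel([*p,UP],.2);print("t",get_obs()["clock"],get_obs()["grip_width"])
def tub(y,dx=0):
    p=wr(TUB,.0725-.023+dx,y);move_ptp([*p,UP],quat(TUB[1]))
    movel([*p,.044+GZ+.012],.15);hit=movel([*p,.044+GZ-.004],.03,stop_force=6)
    print("tub hit",hit,get_obs()["tool_pos"].round(4));rel(p)
def tray(y):
    p=wr(TRAY,-.012,y);move_ptp([*p,UP],quat(TRAY[1]))
    movel([*p,.005+GZ+.012],.15);hit=movel([*p,.005+GZ-.003],.03,stop_force=5)
    print("tray hit",hit,get_obs()["tool_pos"].round(4));rel(p)
E
python3 - <<'E'
from act import *
print(pick(1),get_obs()["grip_force"])
c=capture("wrist");cv2.imwrite("pics/w1.png",c["img"]);print(c["mount"].round(3))
E
```

```text
block 1 width 0.035 weight 0.39 t 6.3333
0.39008384394811596 59.73655879497528
[[-0.    -0.947 -0.321  0.081]
 [ 1.    -0.     0.001  0.   ]
 [-0.001 -0.321  0.947 -0.143]
 [ 0.     0.     0.     1.   ]]
```

View pics/w1.png

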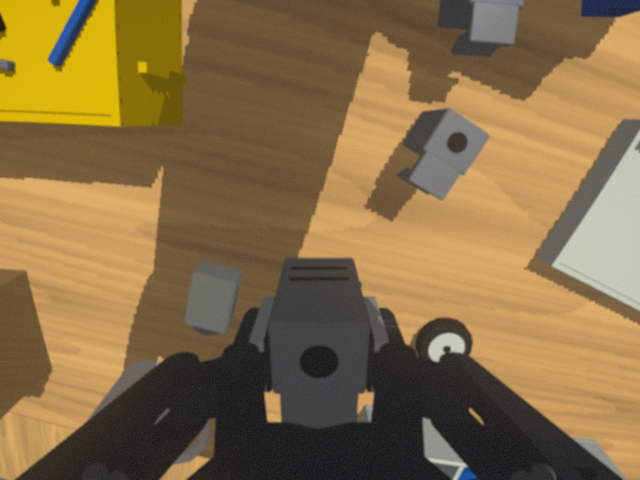

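Block 1 is held squarely, with its top around (320,340) between the pads, and it weighs about 0.4 N, so it is hollow. It goes in the tray, then I pick and weigh block 2.

Run:
```python
from act import *
tray(.06)
f=pick(2)
if 2<f<6: tub(-.06)
elif .1<f<1.3: tray(0)
c=capture("top");cv2.imwrite("pics/t2.png",cv2.resize(c["img"][130:370,120:560],None,fx=1.8,fy=1.8))
```

```text
tray hit True [0.5697 0.3326 0.0324]
t 10.3167 0.05034600171846846
block 2 width 0.0353 weight 4.19 t 14.7417
tub hit True [ 0.5802 -0.3514  0.0706]
t 18.2 0.05018423887903209
```

View pics/t2.png

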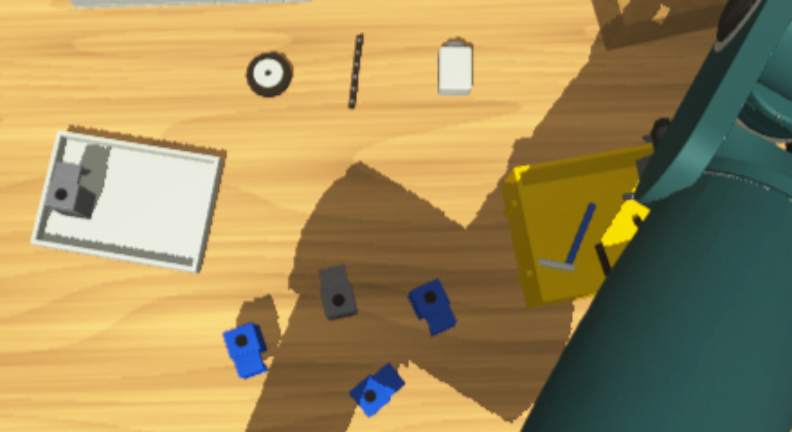

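Block 1 stands in the tray at (66,190). Block 2 weighed 4.2 N, so it is solid, and it met the rim at the expected height, but the arm hides it at the moment. I'll check it while lifting block 3 at (338,292), which hasn't moved.

```bash
cat > chk.py <<'E'
from act import *
def chk(name):
    c=capture("top");P=cloud(c);img=c["img"];S=cv2.cvtColor(img,cv2.COLOR_BGR2HSV)[...,1]
    cv2.imwrite(f"pics/{name}.png",cv2.resize(img[130:370,120:560],None,fx=1.8,fy=1.8))
    for nm,F,lo,hi in(("tub",TUB,.103,.125),("tray",TRAY,.055,.085)):
        d=P[...,:2]-F[0];co,s=np.cos(F[1]),np.sin(F[1]);x=co*d[...,0]+s*d[...,1];y=-s*d[...,0]+co*d[...,1]
        m=(abs(x)<.11)&(abs(y)<.11)&(P[...,2]>lo)&(P[...,2]<hi)&(S<80)
        k,l,st,_=cv2.connectedComponentsWithStats(m.astype(np.uint8))
        for i in range(1,k):
            if st[i,4]<40: continue
            A=np.stack([x,y,P[...,2]],-1)[l==i];print(nm,"n",len(A),"x",np.percentile(A[:,0],[2,98]).round(3),"y",np.percentile(A[:,1],[2,98]).round(3),"z",np.percentile(A[:,2],[5,95]).round(3), "slope", np.linalg.lstsq(np.c_[A[:,:2],np.ones(len(A))],A[:,2],rcond=None)[0][:2].round(3))
E
python3 - <<'E'
from chk import *
f=pick(3)
chk("t3")
if 2<f<6: tub(.05)
elif .1<f<1.3: tray(0)
else: raise SystemExit
move_ptp([.45,0.0,.3],quat(0));dwell(.3)
chk("t4"); print(get_obs()["clock"])
E
```

```text
block 3 width 0.0353 weight 0.46 t 22.9583
tub n 374 x [0.033 0.083] y [-0.075 -0.042] z [0.103 0.11 ] slope [0.091 0.006]
tray n 467 x [-0.028  0.024] y [0.042 0.077] z [0.061 0.071] slope [0.022 0.077]
tray hit True [0.5577 0.2737 0.0321]
t 26.5833 0.049925206694577944
tub n 369 x [0.033 0.083] y [-0.075 -0.043] z [0.103 0.11 ] slope [0.09  0.009]
tray n 464 x [-0.028  0.024] y [0.042 0.077] z [0.06  0.071] slope [0.022 0.085]
tray n 460 x [-0.029  0.024] y [-0.018  0.017] z [0.062 0.071] slope [0.014 0.045]
28.1583
```

View pics/t4.png

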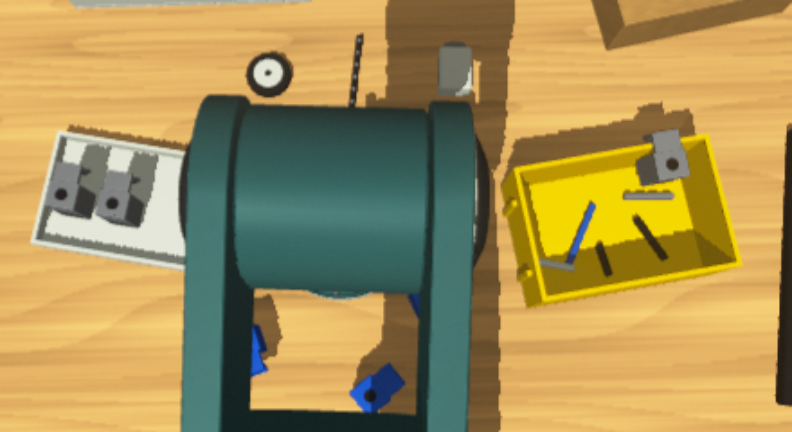

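The picture shows both hollow blocks upright in the tray, at (66,190) and (118,200). The solid one hangs on the tub's far wall at (668,158), tilted about 5°. The bystanders haven't moved, and the arm is clear.

```bash
python3 -c "
from bench import *
print(close_job())"
```

```text
the job is handed in; nothing more can be done
None
```

I handed the job in at about 28 s: the two hollow blocks (about 0.4 N and 0.5 N) stand upright in the tray, and the one solid block (about 4.2 N) hangs on the tub's far wall, tilted about 5°; the judge's result wasn't shown.

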